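Sweep the offcuts off the welding plate

TASK

Clear the raised welding plate for the next job: with the fingers, sweep the three steel offcuts (the square-tube end, the red-brown channel end and the solid bar end) across the plate and over its edge into the red scrap tray. Only push them along the plate, do not pick them up or lift them. None may end up in the blue tray of good parts, and the housing, magnet and gusset on the plate, both trays and the hammer, wire brush and spray can on the bench must be left where they are.

Things in the scene. Friction and masses are not known exactly. Their poses are not given: they have to be found in the camera images.
- plate: Fixed, raised steel welding plate, 280 (x) by 400 (y) by 70 mm high, dark grey flat top without rim. Origin at the centre of its underside on the bench, z up, x pointing away from the robot, turned up to 0.15 rad. Its working top is 70 mm above the origin, its two short edges at y = -200 and +200 mm of its frame; a tray stands against each.
- plate_top (a point): Centre of the plate's top surface.
- scrap_tray: Red open sheet-steel tray for scrap, empty, 200 (x) by 130 (y) by 64 mm high, walls and floor 3 mm, about 0.9 kg, loose. It stands on the bench with one long side 2 mm from a short edge of the plate, its rim 6 mm below the plate's top: left or right of the plate varies. Origin at the centre of its underside, axes parallel to the plate's; its middle lies up to 20 mm off the plate's middle along x.
- parts_tray: Blue tray of the same size at the plate's other short edge, holding finished flat tabs. Origin and axes as for the red tray.
- tube_end: Offcut of bright square tube, 25 by 25 mm, 40 mm long, wall 2.5 mm, about 70 g, lying on the plate. Origin at the centre of its underside, x along the tube. Any yaw.
- channel_end: Offcut of red-brown primed channel (U upside down), 40 mm long (x), 30 mm wide (y), 22 mm high, about 65 g, lying on the plate on its two legs. Origin at the centre of its underside. Any yaw.
- bar_end: Offcut of solid grey square steel bar, 20 by 20 mm, 36 mm long (x), about 110 g, lying on the plate. Origin at the centre of its underside. Any yaw.
- tube_mid (a point): Middle of the tube offcut (12.5 mm above its underside).
- channel_mid (a point): Middle of the channel offcut (11 mm above its underside).
- bar_mid (a point): Middle of the bar end (10 mm above its underside).
- housing: Bystander: finished grey sheet-steel housing, an open-topped long box 50 (x) by 220 (y) by 45 mm high, loose along the far long side of the plate. Origin at the centre of its underside. The offcuts start in the free band along y between it and the magnet and gusset, within 45 mm of the plate's middle line, their middles at least 95 mm apart along y.
- magnet: Bystander: yellow and black arrow-shaped tacking magnet lying flat near the plate's near long side, 50 by 52 by 15 mm (tip to +x). Origin under its middle.
- gusset: Bystander: green-painted welded angle bracket with a rib, 46 (x) by 50 (y) mm and 40 mm high, near the plate's near long side, its upright wall towards the robot. Origin at the centre of its underside. Magnet and gusset may have changed places.
- hammer: Bystander: wooden-handled hammer lying on the bench, right of the trays.
- wire_brush: Bystander: wooden-handled steel wire brush lying on the bench beyond the plate.
- spray_can: Bystander: yellow spray can, 65 mm across, 190 mm high, standing on the bench on the left.

How it is judged:
By the outcome, as a careful person would: the job done as asked, in the order asked, and still so for the second after the job is handed in, with the robot touching nothing.
It also fails if it takes over 67 s, if anything falls off the work surface, if the arm or the gripper's body presses on something with over 40 N, if the wrist force passes 120 N, or if a joint passes its speed limit or range.

ROBOT

A 7-joint arm with a two-finger parallel gripper is mounted at the origin on the work surface. World frame = base frame: x ahead of the robot, y to its left, z up, the work surface at z = 0. Lengths are in m, angles in rad, forces in N, time in s.
With the tool pointing down it reaches from about 0.425 to 0.875 m from the base axis. Payload 4.7 kg.
Tool frame: the origin (TCP) lies midway between the tips of the shut fingers; the grasp point (between the pads) lies 19 mm behind it; z points along the fingers, y is the direction in which the jaws open and shut (so a half turn about z gives the same grasp; the last joint's range is limited). The gripper opens to 87 mm and grips with 3 to 60 N. Pads are 19 mm wide; open, the fingers measure 117 mm over their backs; the gripper's body (75 mm by 190 mm) begins 51 mm behind the grasp point.
Start: joints at [1.207, 0.321, -0.07, 1.45, 0.023, 1.371, -0.057], TCP at [0.24, -0.604, 0.223] pointing down, gripper open.
Joint ranges: [-2.86, 2.86], [-0.3, 2.09], [-1.38, 1.24], [0.06, 2.45], [-1.56, 4.7], [0.09, 2.05], [-2.69, 2.69]. Speed limits (rad/s): [2.57, 2.57, 3.14, 3.14, 3.14, 3.14, 3.14].

INTERFACE

Orientations are given as a 3x3 rotation matrix whose columns are the frame's x, y, z axes.
In Python, from rig import env, imaging gives the robot as it stands.
- The arm moves only by the tool apply_moves, never from a script. Its argument "rows" is a list that holds one entry, the list of rows, each a list of 7 numbers: the shift along the tool's x, y, z scaled (see below), then the turn, a rotation vector about the tool's x, y, z scaled (see below), then the finger opening in mm, from 0 to 87. A call has 1 to 8 rows; each row shifts and turns the pose as measured when the row begins, along the tool's axes as they then stand; what a row does not reach is not made up. The controller multiplies each number of a shift by 40 mm and each number of a turn by pi rad. A row lasts 1/12 s, in which the tool goes at most 41.7 mm and 7.16 degrees, less where a joint would pass 70% of its speed; a pose out of reach is approached as far as the arm can. A call with a number of a shift or a turn outside -1 to 1 is refused whole. A call with a gripper value outside its range is refused whole. The fingers move at their own pace and stop on an object; "force" is the grip in N (left out, the last holds). Time passes only in rows, so rows that do not move let the fingers close. It gives the time, the measured TCP pose, the force and the opening at its end, in the units of the state.
- env.get_obs(): the state, without advancing time (a new reading comes with each control period).
- imaging.get_image(name): name is "scene" or "top"; returns the picture (420x560x3 uint8, red, green, blue); there is no depth.
- imaging.camera_info(name): a dict with "mtx" (3x3 intrinsics, pixels), "xyz" and "attitude" of the camera in the world. Camera axes: x right, y down, z forward; pixel columns grow to the right and rows downward; lengths in m; the calibration is good to about 2 mm. A picture is of the moment at which its call begins. camera_info takes no time and is no camera call.
- env.job_done(): hands the job in, once; it reports no verdict.
The state is a dict: "clock": time; "qpos": joint angles; "joint_velocities": joint speeds; "joint_torque": joint torques, N m; "ee_pos": TCP position; "eef_rot": TCP orientation; "ft_force": force on the tool from outside, world axes, zero at the start; "wrist_torque": the same for the moment, N m; "grip_width": finger opening in m.
Only numpy, scipy, OpenCV 4.12 (cv2) and the standard library are available. Lean on these libraries where they do the work, as an engineer would, in place of code of your own. Each camera call takes 0.05 s, during which the arm holds its last target.

## Working session

There is one attempt and no reset: what is moved stays moved. The work goes in short steps, Python scripts to look and compute and a tool call to move; the robot and the scene stay as the last step left them, time stands still between calls to the robot, and variables do not carry over. Pictures are saved under pics/ and viewed, and the job is handed in when it is done.

Besides the shell and the picture viewer there is one more tool, called after "Call:" as name([rows], argument=value, ...), one row to a line, values as JSON. apply_moves: Moves the arm, as the interface text tells. Shifts and turns lie within -1 to 1; 1 stands for 40 mm of shift or pi rad of turn. Its arguments: {"type":"object","properties":{"rows":{"type":"array"},"force":{"type":"number"}},"required":["rows"]}

```bash
ls; mkdir -p pics
python3 - <<'E'
from rig import env, imaging
import cv2
for n in("scene","top"):
    im=imaging.get_image(n); cv2.imwrite(f"pics/{n}0.png",im[:,:,::-1]); print(n,imaging.camera_info(n))
print(env.get_obs())
E
```

```text
pics
scene {'mtx': array([[439.52645528,   0.        , 293.29535359],
       [  0.        , 439.52645528, 218.43458549],
       [  0.        ,   0.        ,   1.        ]]), 'xyz': array([ 1.32452122, -0.35718507,  1.0860152 ]), 'attitude': array([[ 0.44661928,  0.70631053, -0.54923279],
       [ 0.89470409, -0.35666666,  0.26887448],
       [-0.00598415, -0.61148535, -0.79123312]])}
top {'mtx': array([[530.68999981,   0.        , 271.70382194],
       [  0.        , 530.68999981, 206.61385402],
       [  0.        ,   0.        ,   1.        ]]), 'xyz': array([ 0.29974034, -0.02080682,  1.47457173]), 'attitude': array([[-0.00261256, -0.97557478,  0.21965204],
       [-0.99998052,  0.00130358, -0.00610404],
       [ 0.00566861, -0.21966371, -0.97555918]])}
{'clock': 0.1, 'qpos': array([ 1.20707947,  0.32176981, -0.07008146,  1.45157772,  0.02261346,
        1.37078798, -0.05693414]), 'joint_velocities': array([ 0.00050745, -0.00180626, -0.00126404, -0.00185005,  0.00132963,
       -0.00122045, -0.001337  ]), 'joint_torque': array([-1.38617170e-04, -4.92571485e+01, -4.05714791e-01, -3.13399708e+01,
       -6.42059580e-02,  3.94327752e-02,  5.42492148e-05]), 'ee_pos': array([ 0.2395424 , -0.60370909,  0.22154486]), 'eef_rot': array([[ 9.29474419e-01,  3.68885818e-01, -7.46870831e-04],
       [ 3.68886558e-01, -9.29473066e-01,  1.58932180e-03],
       [-1.07918048e-04, -1.75274457e-03, -9.99998458e-01]]), 'ft_force': array([-0.87096402,  0.00158957,  0.11729816]), 'wrist_torque': array([-0.0591611 ,  0.04240172, -0.02741917]), 'grip_width': 0.08731070361276694}
```

View pics/scene0.png

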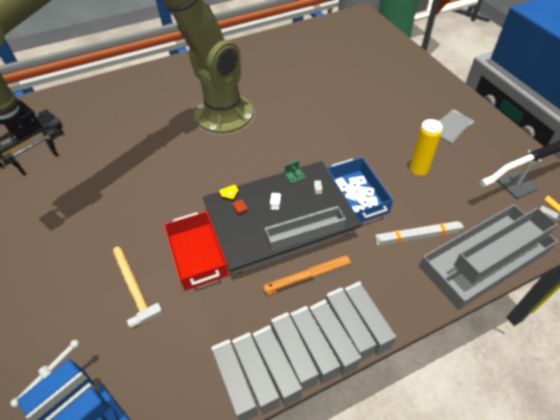

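View pics/top0.png

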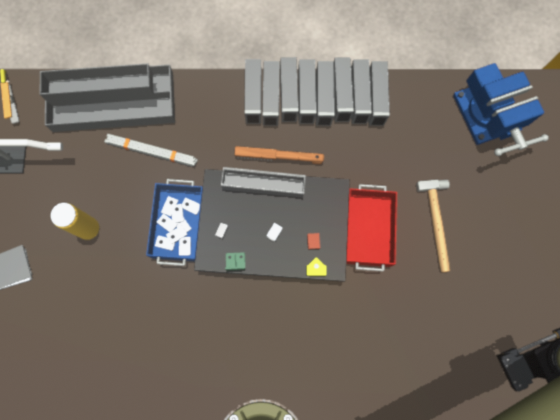

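Run:
```python
import cv2
im=cv2.imread("pics/top0.png")
cv2.imwrite("pics/topcrop.png",cv2.resize(im[80:280,130:390],None,fx=3,fy=3,interpolation=cv2.INTER_CUBIC))
```

```text
(no output)
```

View pics/topcrop.png

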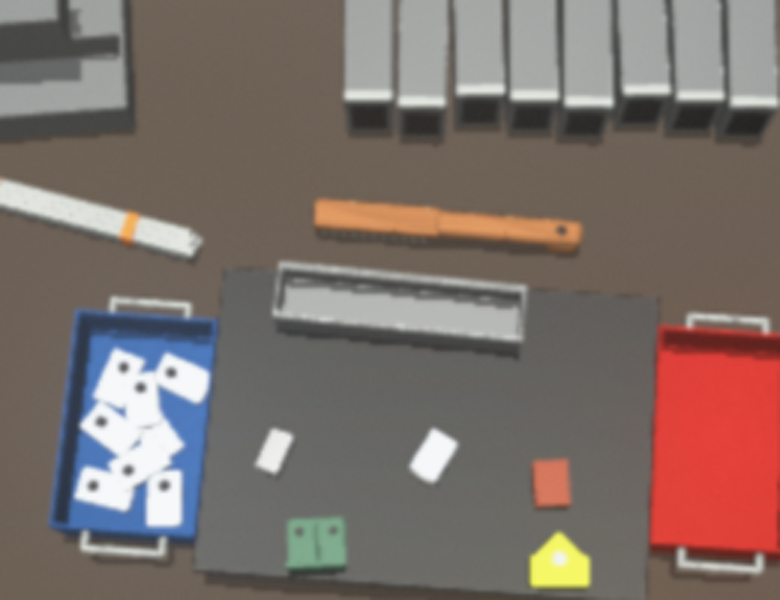

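The top view shows the red tray on the right (-y) and the blue tray on the left. In pixels, the bar is near (221,230), the tube near (275,232) and the channel near (314,241), with the magnet just robot-side of the channel.

```bash
cat > h.py <<'E'
from rig import env, imaging
import numpy as np, cv2
def ray(n,u,v,z):
    c=imaging.camera_info(n); d=c["attitude"]@np.linalg.inv(c["mtx"])@[u,v,1]
    p=c["xyz"]; return (p+d*(z-p[2])/d[2])
def crop(n,p): return np.round(ray("top",130+p[0]/3,80+p[1]/3,n)*1000,0)
E
python3 - <<'E'
from h import *
print("plate",[crop(.07,p)[:2] for p in [(225,268),(658,297),(645,600),(195,570)]])
g=[crop(.07,p) for p in [(225,268),(658,297)]]; d=g[1]-g[0]; print("yaw",np.arctan2(d[0],-d[1])*-1)
for nm,z,ps in [("bar",.09,[(274,429),(294,434),(276,474),(255,468)]),("tube",.095,[(430,428),(458,441),(434,483),(409,467)]),("chan",.092,[(533,461),(569,459),(571,506),(535,507)]),
 ("magnet",.085,[(558,532),(530,558),(590,558),(590,587),(530,587)]),("housing near",.115,[(273,320),(523,343)]),("gusset",.11,[(286,518),(345,517)]),("tray",.064,[(660,327),(650,545),(800,335)])]:
    q=[crop(z,p)[:2] for p in ps]; print(nm,np.mean(q,0).round(),[list(a) for a in q])
E
```

```text
plate [array([721., 154.]), array([ 693., -243.]), array([ 418., -222.]), array([445., 173.])]
yaw 0.0704123701442814
bar [547. 103.] [[np.float64(567.0), np.float64(104.0)], [np.float64(563.0), np.float64(87.0)], [np.float64(527.0), np.float64(102.0)], [np.float64(532.0), np.float64(120.0)]]
tube [543. -36.] [[np.float64(567.0), np.float64(-34.0)], [np.float64(555.0), np.float64(-58.0)], [np.float64(518.0), np.float64(-37.0)], [np.float64(532.0), np.float64(-15.0)]]
chan [ 518. -140.] [[np.float64(538.0), np.float64(-124.0)], [np.float64(539.0), np.float64(-156.0)], [np.float64(498.0), np.float64(-157.0)], [np.float64(497.0), np.float64(-125.0)]]
magnet [ 448. -146.] [[np.float64(476.0), np.float64(-146.0)], [np.float64(453.0), np.float64(-121.0)], [np.float64(453.0), np.float64(-173.0)], [np.float64(428.0), np.float64(-172.0)], [np.float64(428.0), np.float64(-120.0)]]
housing near [650.  -6.] [[np.float64(660.0), np.float64(105.0)], [np.float64(639.0), np.float64(-116.0)]]
gusset [486.  66.] [[np.float64(485.0), np.float64(91.0)], [np.float64(486.0), np.float64(40.0)]]
tray [ 598. -282.] [[np.float64(667.0), np.float64(-245.0)], [np.float64(467.0), np.float64(-229.0)], [np.float64(659.0), np.float64(-373.0)]]
```

Call:
apply_moves([
  [[0, 0, 0, 0, 0, 0, 12], [0, 0, 0, 0, 0, -0.04, 12]],
], force=30)

```text
clock: 0.27
ee_pos: [0.2393, -0.6032, 0.2204]
eef_rot: [[0.876, 0.483, -0.002], [0.483, -0.876, 0.003], [0.0, -0.004, -1.0]]
ft_force: [-0.3, 0.8, 0.6]
grip_width: 0.0801
```

Call:
apply_moves([
  [[0, 0, 0, 0, 0, -0.0398, 12], [0, 0, 0, 0, 0, -0.0398, 12], [0, 0, 0, 0, 0, -0.0398, 12], [0, 0, 0, 0, 0, -0.0398, 12], [0, 0, 0, 0, 0, -0.0398, 12], [0, 0, 0, 0, 0, -0.0398, 12], [0, 0, 0, 0, 0, -0.0398, 12], [0, 0, 0, 0, 0, -0.0398, 12]],
])

```text
clock: 0.93
ee_pos: [0.2386, -0.6012, 0.2163]
eef_rot: [[0.062, 0.998, -0.004], [0.998, -0.062, 0.01], [0.009, -0.005, -1.0]]
ft_force: [-0.6, 0.5, 0.7]
grip_width: 0.0284
```

Call:
apply_moves([
  [[0.87, 0.5, 0, 0, 0, -0.01, 12], [0.87, 0.5, 0, 0, 0, -0.01, 12], [0.87, 0.5, 0, 0, 0, 0, 12], [0.87, 0.5, 0, 0, 0, 0, 12], [0.87, 0.5, 0, 0, 0, 0, 12], [0.87, 0.5, 0, 0, 0, 0, 12], [0.87, 0.5, 0, 0, 0, 0, 12], [0.87, 0.5, 0, 0, 0, 0, 12]],
])

```text
clock: 1.6
ee_pos: [0.3962, -0.323, 0.2121]
eef_rot: [[0.012, 1.0, -0.012], [1.0, -0.012, 0.01], [0.01, -0.012, -1.0]]
ft_force: [1.5, -0.8, 1.1]
grip_width: 0.0122
```

Call:
apply_moves([
  [[0.87, 0.48, 0, 0, 0, 0, 12], [0.87, 0.48, 0, 0, 0, 0, 12], [0.87, 0.48, 0, 0, 0, 0, 12], [0.87, 0.48, 0, 0, 0, 0, 12], [0.87, 0.48, 0, 0, 0, 0, 12], [0.87, 0.48, 0, 0, 0, 0, 12], [0, 0, 0, 0, 0, 0, 12]],
])

```text
clock: 2.18
ee_pos: [0.5196, -0.0944, 0.2131]
eef_rot: [[0.002, 1.0, -0.009], [1.0, -0.001, 0.011], [0.011, -0.009, -1.0]]
ft_force: [-0.2, 0.9, 0.7]
grip_width: 0.0121
```

Call:
apply_moves([
  [[0, 0, 0.8, 0, 0, 0, 12], [0, 0, 0.8, 0, 0, 0, 12], [0, 0, 0.8, 0, 0, 0, 12], [0, 0, 0.5, 0, 0, 0, 12], [0, 0, 0.3, 0, 0, 0, 12], [0, 0, 0, 0, 0, 0, 12]],
])

```text
clock: 2.68
ee_pos: [0.5209, -0.0879, 0.0813]
eef_rot: [[-0.01, 1.0, -0.005], [1.0, 0.01, 0.011], [0.011, -0.004, -1.0]]
ft_force: [-0.3, -0.3, 0.6]
grip_width: 0.0121
```

Run:
```python
from h import *
im=imaging.get_image("scene")[:,:,::-1]; cv2.imwrite("pics/s1.png",cv2.resize(im[130:310,150:400],None,fx=3,fy=3,interpolation=cv2.INTER_CUBIC))
print(env.get_obs()["ee_pos"],env.get_obs()["ft_force"])
```

```text
[ 0.52148361 -0.08810296  0.08246669] [ 0.08445949 -0.12739716 -0.29784869]
```

View pics/s1.png

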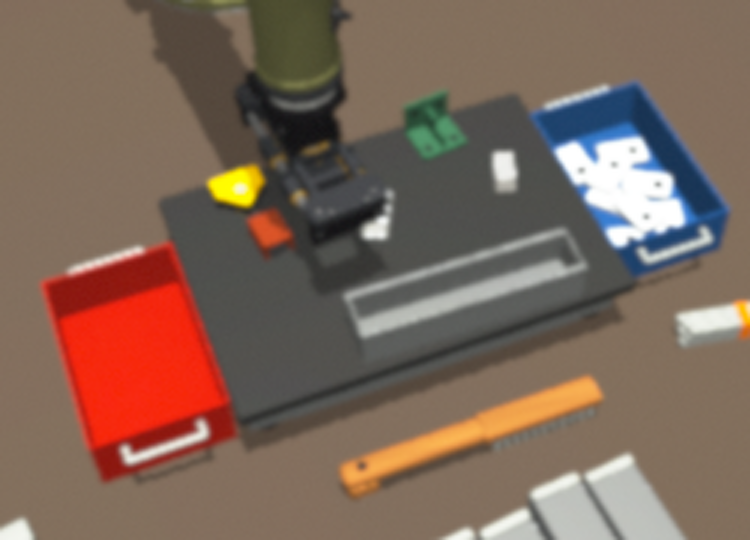

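Call:
apply_moves([
  [[0, 0, 0.15, 0, 0, 0, 12], [-0.3, 0, 0, 0, 0, 0, 12], [-0.3, 0, 0, 0, 0, 0, 12], [-0.3, 0, 0, 0, 0, 0, 12], [-0.3, 0, 0, 0, 0, 0, 12], [-0.3, 0, 0, 0, 0, 0, 12]],
])

```text
clock: 3.23
ee_pos: [0.5254, -0.1532, 0.0802]
eef_rot: [[-0.012, 1.0, 0.004], [1.0, 0.012, 0.008], [0.008, 0.004, -1.0]]
ft_force: [0.3, 0.0, -0.9]
grip_width: 0.012
```

Call:
apply_moves([
  [[-0.25, -0.06, 0.06, 0, 0, 0.004, 12], [-0.3, -0.06, 0.03, 0, 0, 0, 12], [-0.3, -0.05, 0, 0, 0, 0, 12], [-0.3, -0.03, 0, 0, 0, 0, 12]],
])

```text
clock: 3.57
ee_pos: [0.5172, -0.2065, 0.077]
eef_rot: [[0.005, 1.0, 0.006], [1.0, -0.005, 0.007], [0.007, 0.006, -1.0]]
ft_force: [0.4, 1.2, -0.2]
grip_width: 0.0122
```

```bash
cat >> h.py <<'E'
def snap(name):
    im=imaging.get_image("scene")[:,:,::-1]; cv2.imwrite(f"pics/{name}.png",cv2.resize(im[130:310,150:400],None,fx=3,fy=3,interpolation=cv2.INTER_CUBIC))
    print(env.get_obs()["ee_pos"],env.get_obs()["ft_force"])
E
python3 -c "
from h import *
snap('s2')"
```

```text
[ 0.51651636 -0.21041749  0.07686164] [ 0.43470633 -2.67136862 -0.0594169 ]
```

View pics/s2.png

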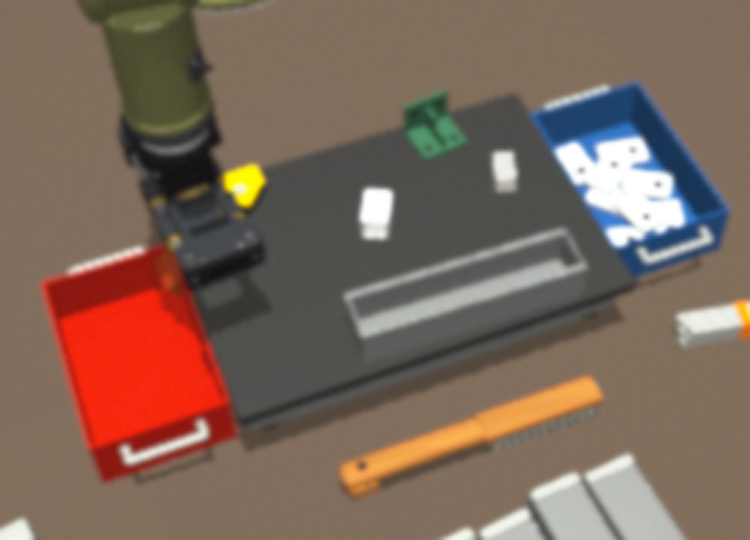

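The channel is now half over the edge, at about (170,270) in the crop. I'll push on past the edge.

Call:
apply_moves([
  [[-0.3, 0, 0, 0, 0, 0, 12], [-0.3, 0, 0, 0, 0, 0, 12], [-0.3, 0, 0, 0, 0, 0, 12], [-0.3, 0, 0, 0, 0, 0, 12], [0, 0, 0, 0, 0, 0, 12], [0, 0, 0, 0, 0, 0, 12]],
])

```text
clock: 4.12
ee_pos: [0.5152, -0.2657, 0.0761]
eef_rot: [[0.011, 1.0, 0.005], [1.0, -0.012, 0.004], [0.005, 0.005, -1.0]]
ft_force: [-0.9, 0.8, -0.2]
grip_width: 0.012
```

```bash
python3 -c "
from h import *
snap('s3')"
```

```text
[ 0.51510371 -0.2660173   0.07611261] [ 0.08521752 -0.44259539 -0.27464945]
```

View pics/s3.png

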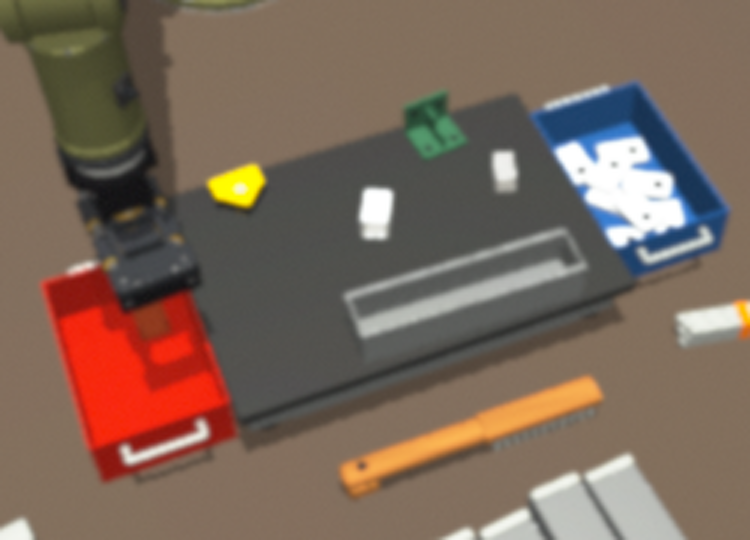

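The channel lies in the red tray at (150,320). Next is the tube.

Call:
apply_moves([
  [[0, 0, -0.9, 0, 0, 0, 12], [0.2, 0, -0.9, 0, 0, 0, 12], [0.9, 0.1, 0, 0, 0, -0.003, 12], [0.95, 0.1, 0, 0, 0, 0, 12], [0.95, 0.1, 0, 0, 0, 0, 12], [0.95, 0.1, 0, 0, 0, 0, 12], [0.95, 0.1, 0, 0, 0, 0, 12], [0.95, 0.1, 0, 0, 0, 0, 12]],
])

```text
clock: 4.83
ee_pos: [0.5395, -0.0297, 0.1524]
eef_rot: [[0.014, 1.0, 0.005], [1.0, -0.014, 0.002], [0.002, 0.005, -1.0]]
ft_force: [1.6, -0.4, 0.4]
grip_width: 0.012
```

Call:
apply_moves([
  [[0.9, 0.05, 0, 0, 0, -0.004, 12], [0.3, 0, 0, 0, 0, 0, 12], [0, 0, 0.6, 0, 0, 0, 12], [0, 0, 0.6, 0, 0, 0, 12], [0, 0, 0.5, 0, 0, 0, 12], [0, 0, 0.15, 0, 0, 0, 12], [0, 0, 0, 0, 0, 0, 12]],
])

```text
clock: 5.42
ee_pos: [0.5419, 0.0453, 0.0802]
eef_rot: [[-0.032, 0.999, 0.013], [0.999, 0.032, 0.008], [0.008, 0.013, -1.0]]
ft_force: [-1.2, -0.3, 0.2]
grip_width: 0.0119
```

Call:
apply_moves([
  [[-0.2, 0, 0.1, 0, 0, 0.01, 12], [-0.35, 0, 0, 0, 0, 0, 12], [-0.35, 0, 0, 0, 0, 0, 12], [-0.35, 0, 0, 0, 0, 0, 12], [-0.35, 0, 0, 0, 0, 0, 12], [-0.35, 0, 0, 0, 0, 0, 12], [-0.35, 0, 0, 0, 0, 0, 12]],
])

```text
clock: 6.0
ee_pos: [0.5452, -0.0493, 0.0815]
eef_rot: [[0.005, 1.0, 0.021], [1.0, -0.005, 0.008], [0.008, 0.021, -1.0]]
ft_force: [0.1, 0.6, 0.1]
grip_width: 0.0122
```

```bash
python3 -c "
from h import *
snap('s4')"
```

```text
[ 0.54533997 -0.05369312  0.08155848] [ 0.20387059 -4.00560041  0.34141962]
```

View pics/s4.png

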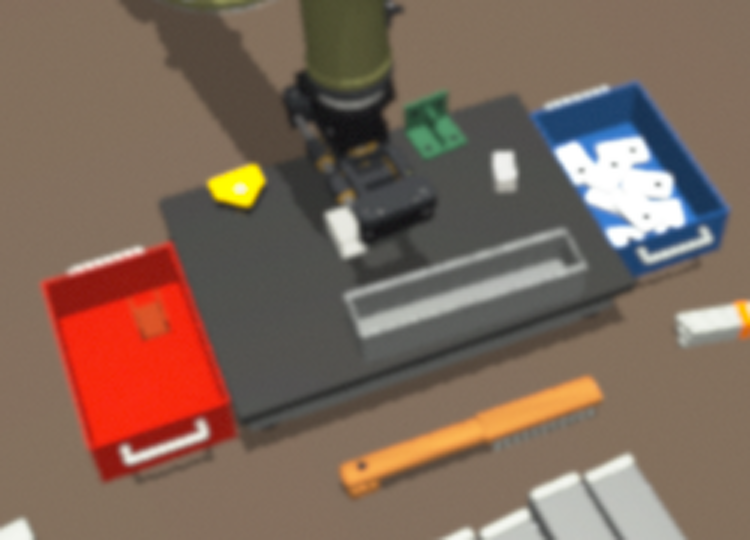

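The tube has turned flat against the fingers at (345,232) in the crop and slides well. I'll carry on.

Call:
apply_moves([
  [[-0.3, 0, 0.06, 0.006, 0, 0, 12], [-0.35, 0, 0.04, 0, 0, 0, 12], [-0.35, 0, 0, 0, 0, 0, 12], [-0.35, 0, 0, 0, 0, 0, 12], [-0.35, 0, 0, 0, 0, 0, 12], [-0.35, 0, 0, 0, 0, 0, 12], [-0.35, 0, 0, 0, 0, 0, 12]],
])

```text
clock: 6.63
ee_pos: [0.5465, -0.1562, 0.0797]
eef_rot: [[0.012, 1.0, 0.005], [1.0, -0.012, 0.006], [0.006, 0.005, -1.0]]
ft_force: [0.3, 0.6, -0.1]
grip_width: 0.0117
```

Call:
apply_moves([
  [[-0.35, 0, 0.04, 0, 0, -0.003, 12], [-0.35, 0, 0.04, 0, 0, 0, 12], [-0.35, 0, 0, 0, 0, 0, 12], [-0.35, 0, 0, 0, 0, 0, 12], [-0.35, 0, 0, 0, 0, 0, 12], [-0.35, 0, 0, 0, 0, 0, 12], [-0.3, 0, 0, 0, 0, 0, 12], [-0.2, 0, 0, 0, 0, 0, 12]],
])

```text
clock: 7.3
ee_pos: [0.5456, -0.2739, 0.0758]
eef_rot: [[0.007, 1.0, 0.005], [1.0, -0.007, 0.005], [0.005, 0.005, -1.0]]
ft_force: [0.1, -0.2, 0.1]
grip_width: 0.0119
```

```bash
python3 -c "
from h import *
snap('s5')"
```

```text
[ 0.54518995 -0.27595952  0.07566501] [ 0.16908962 -2.8241436   1.13566392]
```

View pics/s5.png

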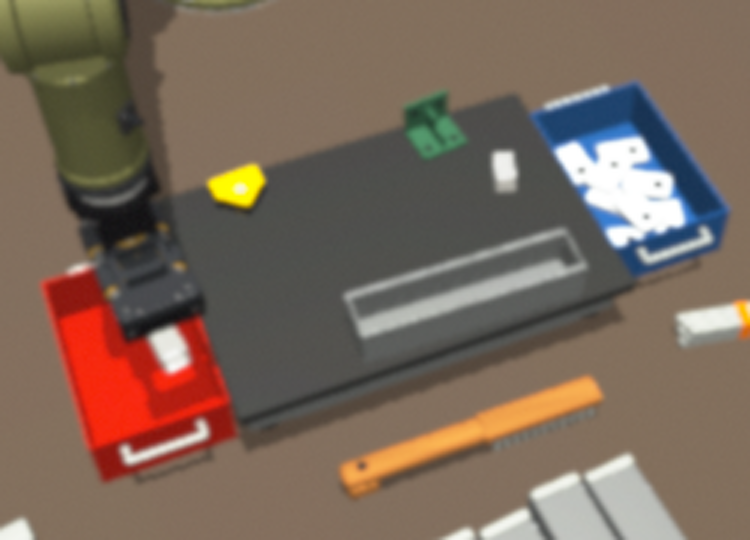

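The tube is over the edge and in the red tray, at (170,348). I'll lift and go round to behind the bar.

Call:
apply_moves([
  [[0, 0, -0.9, 0, 0, 0, 12], [0.2, 0, -0.9, 0, 0, 0, 12], [0.95, 0, 0, 0, 0, 0, 12], [0.95, 0, 0, 0, 0, 0, 12], [0.95, 0, 0, 0, 0, 0, 12], [0.95, 0, 0, 0, 0, 0, 12], [0.95, 0, 0, 0, 0, 0, 12], [0.95, 0, 0, 0, 0, 0, 12]],
])

```text
clock: 8.02
ee_pos: [0.5478, -0.0443, 0.1513]
eef_rot: [[0.03, 1.0, 0.005], [1.0, -0.03, 0.002], [0.002, 0.005, -1.0]]
ft_force: [0.6, 0.3, -0.8]
grip_width: 0.0121
```

Call:
apply_moves([
  [[0.95, 0, 0, 0, 0, 0, 12], [0.95, 0, 0, 0, 0, 0, 12], [0.95, 0, 0, 0, 0, 0, 12], [0.8, 0, 0, 0, 0, 0, 12], [0, 0, 0, 0, 0, 0, 12]],
])

```text
clock: 8.43
ee_pos: [0.5489, 0.122, 0.154]
eef_rot: [[0.014, 1.0, 0.008], [1.0, -0.014, 0.007], [0.007, 0.008, -1.0]]
ft_force: [-0.1, 0.6, -0.3]
grip_width: 0.0119
```

Call:
apply_moves([
  [[0.7, 0, 0, 0, 0, -0.004, 12], [0, 0, 0, 0, 0, 0, 12], [0, 0, 0.6, 0, 0, 0, 12], [0, 0, 0.4, 0, 0, 0, 12], [0, 0, 0, 0, 0, 0, 12]],
])

```text
clock: 8.85
ee_pos: [0.5486, 0.1595, 0.1153]
eef_rot: [[-0.013, 1.0, 0.012], [1.0, 0.013, 0.01], [0.01, 0.012, -1.0]]
ft_force: [-1.2, 0.2, -0.8]
grip_width: 0.0118
```

```bash
python3 -c "
from h import *
snap('s6')"
```

```text
[0.54886066 0.15990066 0.11641783] [-0.31793514  0.29283013 -0.02457918]
```

View pics/s6.png

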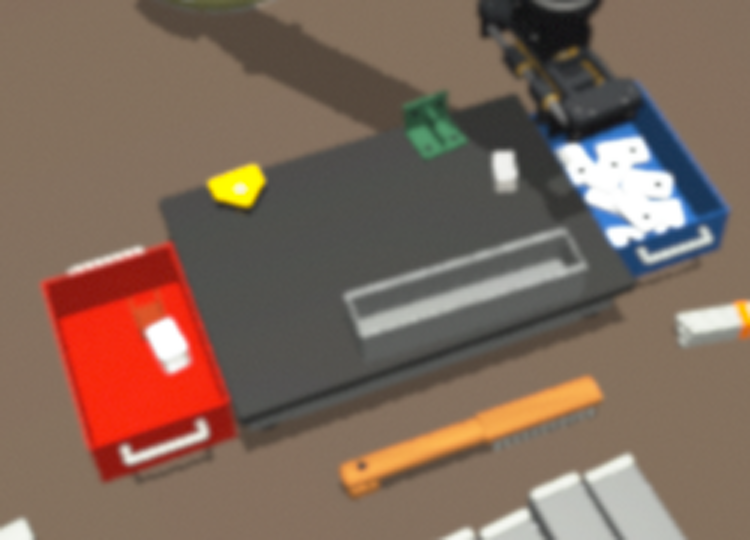

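Call:
apply_moves([
  [[-0.1, 0, 0.5, 0, 0, 0.004, 12], [0, 0, 0.4, 0, 0, 0, 12], [0, 0, 0.1, 0, 0, 0, 12], [-0.3, 0, 0.05, 0, 0, 0, 12], [-0.35, 0, 0, 0, 0, 0, 12], [-0.35, 0, 0, 0, 0, 0, 12], [-0.35, 0, 0, 0, 0, 0, 12]],
])

```text
clock: 9.48
ee_pos: [0.5527, 0.1037, 0.0802]
eef_rot: [[-0.007, 1.0, 0.02], [1.0, 0.006, 0.015], [0.014, 0.02, -1.0]]
ft_force: [-0.0, -0.3, -0.2]
grip_width: 0.0121
```

Call:
apply_moves([
  [[-0.3, -0.06, 0.07, 0.006, -0.004, 0, 12], [-0.35, -0.06, 0.05, 0, 0, 0, 12], [-0.35, 0, 0, 0, 0, 0, 12], [-0.35, 0, 0, 0, 0, 0, 12]],
])

```text
clock: 9.82
ee_pos: [0.5504, 0.0445, 0.0797]
eef_rot: [[-0.005, 1.0, 0.004], [1.0, 0.005, -0.0], [-0.0, 0.004, -1.0]]
ft_force: [-0.8, 0.1, 0.3]
grip_width: 0.0117
```

```bash
python3 -c "
from h import *
snap('s7')"
```

```text
[0.55072044 0.04010343 0.07955385] [-0.44084972 -2.57930363 -0.52644242]
```

View pics/s7.png

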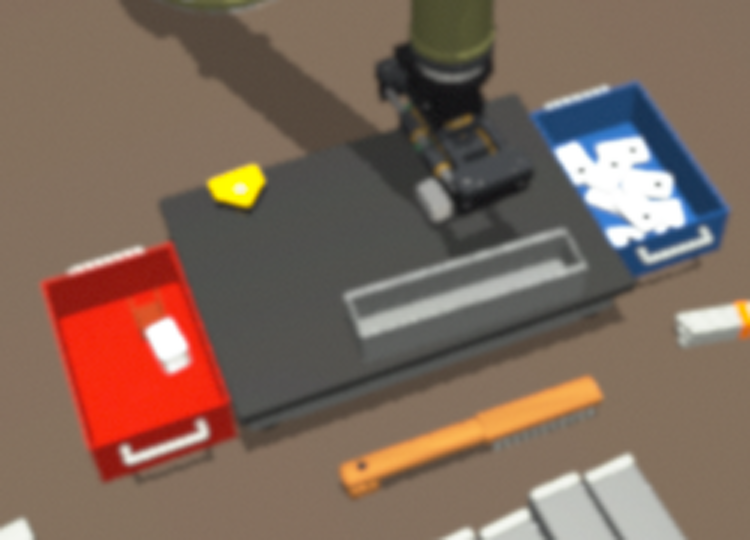

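The bar is flat against the fingers at (435,200) in the crop and there are no unusual forces.

Call:
apply_moves([
  [[-0.35, 0, 0.06, 0, 0, 0, 12], [-0.4, 0, 0.04, 0, 0, 0, 12], [-0.4, 0, 0, 0, 0, 0, 12], [-0.4, 0, 0, 0, 0, 0, 12], [-0.4, 0, 0, 0, 0, 0, 12], [-0.4, 0, 0, 0, 0, 0, 12], [-0.4, 0, 0, 0, 0, 0, 12], [-0.4, 0, 0, 0, 0, 0, 12]],
])

```text
clock: 10.53
ee_pos: [0.5529, -0.088, 0.0817]
eef_rot: [[-0.003, 1.0, 0.006], [1.0, 0.003, -0.002], [-0.002, 0.006, -1.0]]
ft_force: [0.1, 1.6, -0.9]
grip_width: 0.0119
```

```bash
python3 -c "
from h import *
snap('s8')"
```

```text
[ 0.55296253 -0.09290297  0.08163538] [ 0.1904322  -2.9660078   0.26928729]
```

View pics/s8.png

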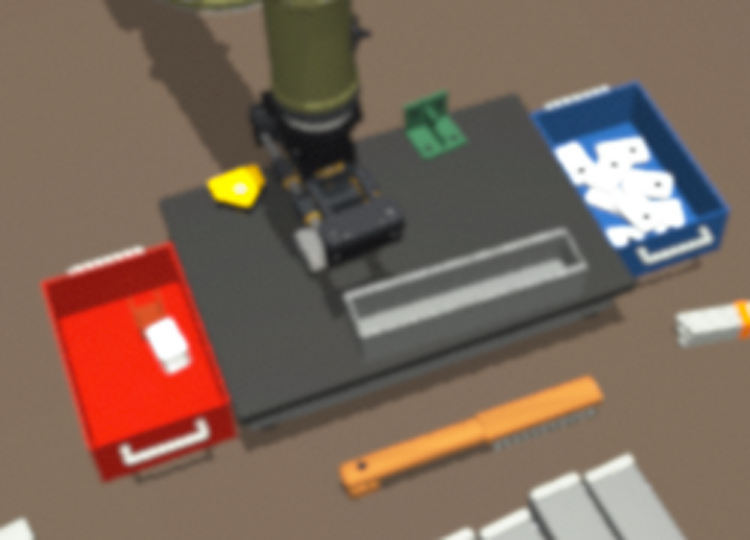

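Call:
apply_moves([
  [[-0.35, 0, 0.1, 0, 0, 0, 12], [-0.35, 0, 0.07, 0, 0, 0, 12], [-0.35, 0, 0.04, 0, 0, 0, 12], [-0.35, 0, 0, 0, 0, 0, 12], [-0.35, 0, 0, 0, 0, 0, 12], [-0.35, 0, 0, 0, 0, 0, 12], [-0.35, 0, 0, 0, 0, 0, 12]],
])

```text
clock: 11.17
ee_pos: [0.5541, -0.1935, 0.0739]
eef_rot: [[-0.005, 1.0, 0.006], [1.0, 0.005, -0.002], [-0.002, 0.006, -1.0]]
ft_force: [0.1, -0.0, -0.1]
grip_width: 0.0123
```

Call:
apply_moves([
  [[-0.35, 0, -0.06, 0, 0, 0, 12], [-0.35, 0, -0.04, 0, 0, 0, 12], [-0.35, 0, 0, 0, 0, 0, 12], [-0.35, 0, 0, 0, 0, 0, 12], [-0.3, 0, 0, 0, 0, 0, 12], [0, 0, 0, 0, 0, 0, 12], [0, 0, 0, 0, 0, 0, 12]],
])

```text
clock: 11.75
ee_pos: [0.5522, -0.2757, 0.0767]
eef_rot: [[0.003, 1.0, 0.004], [1.0, -0.002, -0.004], [-0.004, 0.004, -1.0]]
ft_force: [0.6, 0.3, 0.2]
grip_width: 0.0123
```

```bash
python3 -c "
from h import *
snap('s9')"
```

```text
[ 0.55200223 -0.27598944  0.07664208] [-0.48348034 -1.14406004 -0.61249623]
```

View pics/s9.png

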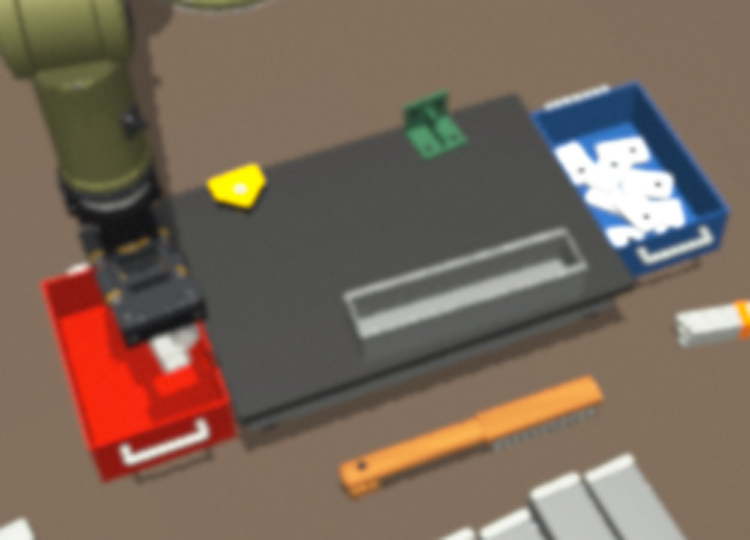

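The bar has dropped in behind the tube. I'll lift clear and look.

Call:
apply_moves([
  [[0, 0, -0.9, 0, 0, 0, 12], [0, 0, -0.9, 0, 0, 0, 12], [0, 0, -0.9, 0, 0, 0, 12], [0, 0, -0.5, 0, 0, 0, 12], [0.95, 0, 0, 0, 0, 0, 12], [0.95, 0, 0, 0, 0, 0, 12], [0.95, 0, 0, 0, 0, 0, 12], [0.95, 0, 0, 0, 0, 0, 12]],
])

```text
clock: 12.47
ee_pos: [0.5504, -0.1212, 0.2086]
eef_rot: [[0.009, 1.0, 0.001], [1.0, -0.009, -0.003], [-0.003, 0.001, -1.0]]
ft_force: [0.3, 0.0, -0.2]
grip_width: 0.0122
```

Call:
apply_moves([
  [[0.5, 0, 0, 0, 0, 0, 12], [0, 0, 0, 0, 0, 0, 12], [0, 0, 0, 0, 0, 0, 12]],
])

```text
clock: 12.72
ee_pos: [0.5503, -0.0843, 0.21]
eef_rot: [[-0.012, 1.0, 0.003], [1.0, 0.012, -0.001], [-0.001, 0.003, -1.0]]
ft_force: [-0.2, 0.4, -0.1]
grip_width: 0.0123
```

Run:
```python
from h import *
snap('s10')
im=imaging.get_image("top")[:,:,::-1]
cv2.imwrite("pics/t10.png",cv2.resize(im[150:280,250:410],None,fx=4,fy=4,interpolation=cv2.INTER_CUBIC))
```

```text
[ 0.55037197 -0.08387275  0.21003209] [-0.00108537  0.52555945 -0.64433061]
```

View pics/s10.png

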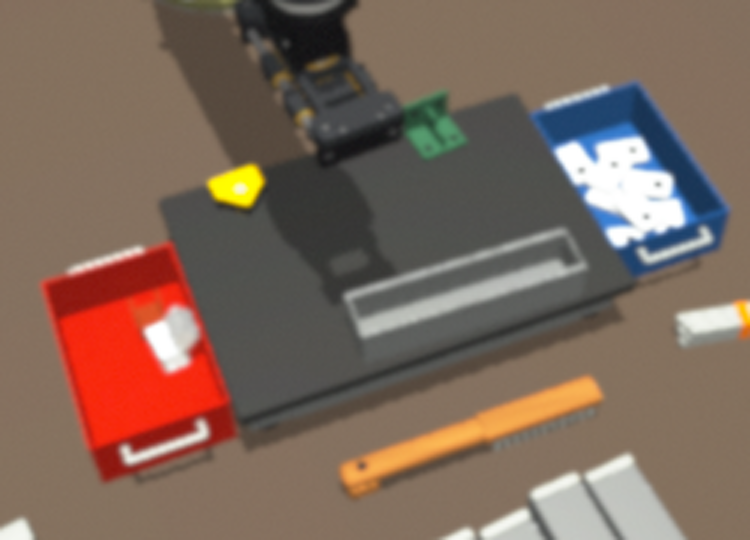

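View pics/t10.png

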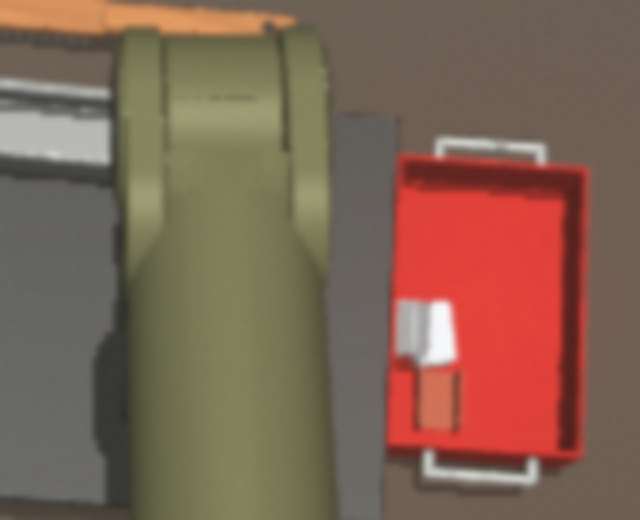

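Run:
```python
from h import *
def d(n,u,v):
    return ray(n,u,v,0.)
def tri(a,b):
    A=[];B=[]
    for n,(u,v) in(("scene",a),("top",b)):
        p=imaging.camera_info(n)["xyz"]; e=ray(n,u,v,0.)-p; e/=np.linalg.norm(e); M=np.eye(3)-np.outer(e,e); A.append(M);B.append(M@p)
    return np.linalg.lstsq(np.vstack(A),np.hstack(B),rcond=None)[0]
print("bar",tri((150+182/3,130+326/3),(250+410/4,150+328/4)))
print("tube",tri((150+168/3,130+345/3),(250+437/4,150+335/4)))
im=imaging.get_image("scene")[:,:,::-1]; cv2.imwrite("pics/z.png",cv2.resize(im[205:300,160:240],None,fx=6,fy=6,interpolation=cv2.INTER_CUBIC))
im=imaging.get_image("top")[:,:,::-1]; cv2.imwrite("pics/z2.png",cv2.resize(im[210:270,330:400],None,fx=8,fy=8,interpolation=cv2.INTER_CUBIC))
```

```text
bar [ 0.55235484 -0.25050557  0.03495337]
tube [ 0.55157443 -0.27048794  0.01400724]
```

View pics/z.png

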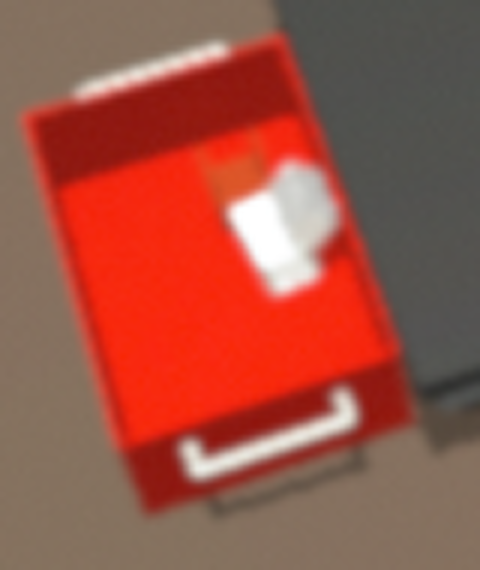

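View pics/z2.png

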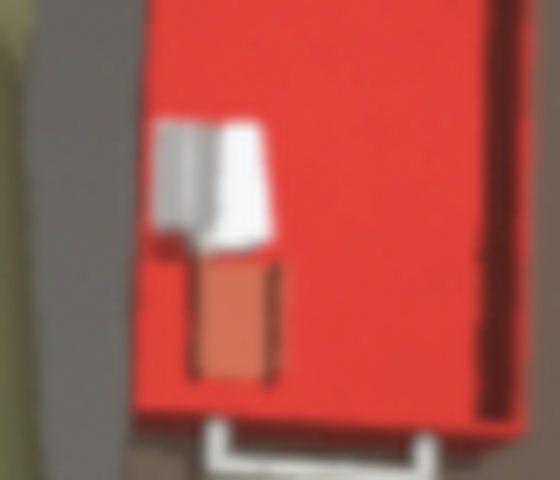

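Everything is inside the tray and below the rim, and the tray corners sit at their original pixels. I'll check the full top view against the first one after handing in.

Run:
```python
from h import *
a=cv2.imread("pics/scene0.png"); b=imaging.get_image("scene")[:,:,::-1]
d=cv2.absdiff(a,b).max(2); cv2.imwrite("pics/diff.png",d)
print(env.job_done())
```

```text
the job is handed in; nothing more can be done
None
```

View pics/diff.png

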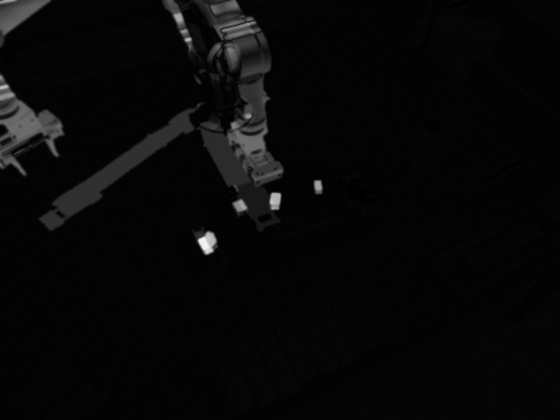

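All three offcuts are in the red scrap tray. I swept them there one at a time, channel first, then tube, then bar, with the fingers nearly shut, along the plate and over its edge. The job is handed in at about 13 s on the robot's clock.

- **Offcuts:** The last pictures show all three inside the red tray and below its rim. The bar leans tilted between the tube and the tray wall, with its middle about 35 mm above the bench. None went into the blue tray.
- **Everything else:** A picture difference from start to finish, taken from the scene camera, shows only the arm, its shadow and the offcuts changed. The housing, magnet, gusset, both trays and the bench items look unmoved. The two red tray corners I compared are at their original pixels.
- **Forces:** The readings I took stayed within about 4 N.

No check failed or disagreed.

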